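Clear a slide and show its frosted end on the light panel

TASK

Pick up the blue scraper block and with it wipe the three amber resin chips off the glass slide where it lies on its rest, without touching the chips with the fingers, then set the block back down on the worktop and let go of it. Find the slide's frosted label end by its small corner notch, take the slide by its clear part, keeping the fingers off the frosted end, and hold it about 5 cm off the sloping light panel, over the middle of it and parallel to its face, frosted end towards the panel's top edge, same face up as it lay. The job finishes with the slide still gripped and held motionless there, not put down and not touching the panel, and leave the bottle and the calculator where they are.

Things in the scene. Friction and masses are not known exactly. Their poses are not given: they have to be found in the camera images.
- slide_center (a point): Centre (half-way up) of the thick blue-green glass slide, 100 x 40 x 6 mm (x, y, z), 80 g, loose on its rest with its top 46 mm above the worktop, at widely varying yaw, frosted end this way or that. Its x axis points to the frosted end, z out of its upper face. The frosted label end is slightly paler and fills x = +22 to +50 mm; the rest, x = -50 to +22 mm, is clear. A notch 10 x 10 mm is cut out of the corner at +x, +y, so the frosted end is the one with a notched corner.
- frosted_end (a point): Point in the middle of the slide's frosted end, 45 mm along its +x from the centre, half-way up; axes as the slide's.
- slide: The same slide as a whole; origin at the centre of its underside, axes as above.
- rest: Fixed slide rest; origin under its centre on the worktop, x along the slide's length. Black bar 108 x 22 mm, top at 40 mm, on an aluminium foot 100 x 64 x 6 mm. The slide overhangs the bar by 9 mm on both long sides (below the overhang it is free down to the foot), and is kept from sliding lengthwise by low lips at x = +-51 to +-54 mm, whose tops are at 43 mm, 3 mm lower than the slide's top; nothing holds it sideways but friction.
- chip_1: Loose amber resin chip, 13 x 10 x 5 mm, 10 g, origin at the centre of its underside; lies near one end of the slide's top, about x = -25 mm of the slide.
- chip_2: As chip_1, near the middle of the slide.
- chip_3: As chip_1, about x = +25 mm of the slide.
- scraper_center (a point): Centre (half-way up) of the loose scraper block standing on the worktop, 60 mm tall, 100 g: grey foot 26 x 64 mm (x, y), 14 mm high, with a straight flat underside; blue grip above it 18 x 52 mm, from 12 to 60 mm high, taken across its 18 mm. Wipe along its x axis, either way; its underside is 30 mm below this point.
- scraper: The same block as a whole; origin at the centre of its underside.
- panel: Lit white face of the fixed light panel, 150 x 150 mm with a black rim, on an easel; origin at the middle of the face, 72 mm above the worktop. z points out of the face, x up the slope to its top edge; the face slopes 27 degrees from level, its top edge being the one farther from the robot.
- red_bottle: Bystander: small white bottle with red cap, 48 x 48 x 97 mm, origin at the centre of its underside.
- calculator: Bystander: dark desk calculator, 128 x 68 x 14 mm, origin at the centre of its underside.
Not all that is in view belongs to the job. Leave any red look-alike of the scraper alone.

How it is judged (in metres and radians):
On the way, in this order (a step that is already met when the one before it is completed fails the run):
1. the scraper block is held clear of the worktop (contact force between the fingers and scraper above 0.5 N and height (world z) of scraper_center above 0.05 m), for 0.2 s.
2. all three chips are off the slide, the block still held and the slide still on its rest (height (world z) of each of chip_1, chip_2, chip_3 below 0.03 m and contact force between the fingers and scraper above 0.5 N and distance between slide and rest below 0.055 m and horizontal distance between slide and rest below 0.02 m and height (world z) of slide above 0.035 m), for 0.2 s.
3. the block is back on the worktop and let go (contact force between the fingers and scraper below 0.1 N and height (world z) of scraper_center below 0.038 m and linear speed of scraper below 0.03 m/s), for 0.2 s.
4. the slide is lifted off its rest by its clear part (contact force between the fingers and slide above 0.5 N and x of the grasp point in the frame of slide below 0.014 m and height (world z) of slide_center above 0.07 m and contact force between slide and rest below 0.05 N), for 0.2 s.
At the end, for the whole second after the job is handed in: Slide held still by its clear part, centre 20-85 mm off the panel face and within 35 mm of its middle, parallel and in line with the slope within 15 degrees, frosted end to the top edge, same face up, panel untouched; chips off the slide (under 30 mm high); scraper on the worktop, let go (all of step 3 and contact force between the fingers and slide above 0.5 N and x of the grasp point in the frame of slide below 0.014 m and height (world z) of each of chip_1, chip_2, chip_3 below 0.03 m and x of slide_center in the frame of panel between -0.035 and 0.035 m and y of slide_center in the frame of panel between -0.035 and 0.035 m and z of slide_center in the frame of panel between 0.02 and 0.085 m and x of frosted_end in the frame of panel above 0.008 m and angle between the z axis of slide and the z axis of panel, either way round below 0.26 rad and angle between the x axis of slide and the x axis of panel, either way round below 0.26 rad and angle between slide's own z axis and vertical below 1.3 rad and contact force between slide and panel below 0.05 N and contact force between each of the arm, the fingers and panel below 0.3 N and linear speed of slide below 0.02 m/s); the arm keeps its last pose, push and grip.
It fails at once if a chip is touched by the fingers (contact force between the fingers and chip_1 above 0.3 N or contact force between the fingers and chip_2 above 0.3 N or contact force between the fingers and chip_3 above 0.3 N).
It fails at once if the bottle or the calculator is moved by more than 4 cm or tipped (distance of any of red_bottle, calculator from where it was at the start of the episode above 0.04 m or angle between any of red_bottle, calculator's own z axis and vertical above 0.6 rad).
It also fails if it takes over 64 s, if anything falls off the work surface, if the arm or the gripper's body presses on something with over 40 N, if the wrist force passes 120 N, or if a joint passes its speed limit or range.

ROBOT

A 6-joint arm with a two-finger parallel gripper is mounted at the origin on the work surface; the furniture and walls round the work are solid. World frame = base frame: x ahead of the robot, y to its left, z up, the work surface at z = 0. Lengths are in mm, angles in rad, forces in N, time in s.
With the tool pointing down it reaches from about 200 to 875 mm from the base axis. Payload 3.4 kg.
Tool frame: the origin (TCP) lies at the very end of the fingers, on their centre line; the grasp point (between the pads) lies 19 mm behind it; z points along the fingers, y is the direction in which the jaws open and shut (so a half turn about z gives the same grasp; the last joint's range is limited). The gripper opens to 94 mm and grips with 3 to 60 N. Pads are 16 mm wide; open, the fingers measure 119 mm over their backs; the gripper's body (75 mm by 177 mm) begins 78 mm behind the grasp point.
Start: joints at [-1.288, 0.276, 1.505, -0, 1.361, -0.121], TCP at [225.929, -528.792, 205.493] pointing down, gripper open.
Joint ranges: [-2.89, 2.89], [-0.75, 2.08], [0.22, 2.7], [-1.18, 4.32], [0.11, 2.71], [-2.7, 2.7]. Speed limits (rad/s): [2.57, 2.57, 3.14, 3.14, 3.14, 3.14].

INTERFACE

Orientations are given as a unit quaternion [w, x, y, z].
In Python, from bench import arm, camera, models gives the robot as it stands.
- The arm moves only by the shell command python3 -m jog 'ROWS' [FORCE]. ROWS is JSON, one flat list of numbers, 7 for each row, row after row: the turn, a rotation vector about the world's x, y, z in rad, then the shift along the world's x, y, z in cm, then the closure, from -1 (fully open) to 1 (shut). A call has 1 to 5 rows; each row shifts and turns the commanded pose from where the row before left it; what a row does not reach is not made up. A row lasts 1/12 s, in which the tool goes at most 41.7 mm and 7.16 degrees, less where a joint would pass 70% of its speed; a pose out of reach is approached as far as the arm can. A call with a gripper value outside its range is refused whole. The fingers move at their own pace and stop on an object; FORCE is the grip in N (left out, the last holds). Time passes only in rows, so rows that do not move let the fingers close. It gives the time, the measured TCP pose, the force and the opening at its end, in the units of the state.
- arm.get_state(): the state, without advancing time (a new reading comes with each control period).
- camera(name): name is "scene" or "side" or "wrist"; returns a dict with "color" (384x512x3 uint8, red, green, blue), "vfov" (degrees; the focal length in pixels is half the picture's height over the tangent of half this angle, whatever the lens; pixels are square), "cx", "cy" (the principal point, pixels), "rvec" (rotation vector, rad) and "tvec" (3), from world to camera coordinates, as OpenCV has them; the wrist camera has in their place "mount" (4x4, takes a point from camera to tool coordinates, whose origin is the TCP and whose axes are the flange's). Camera axes: x right, y down, z forward; pixel columns grow to the right and rows downward; lengths in mm; the calibration is good to about 2 mm. A picture is of the moment at which its call begins: read the wrist's pose just before it. There is no depth.
- arm.sign_off(): hands the job in, once; it reports no verdict.
Trained networks look in a picture, given as the dict that the camera call returned (one of the last four; its "shot" number tells which), for a name from the list of things; names that differ only in an ending like _2 or _b are one class to them, and where a whole thing is asked for, a point or a joint stands for the part that bears it (a point fixed in the world has none). Each returns a list of dicts, best first, with "conf" (0 to 1); they miss things now and then, are a little off and sometimes report something else, mostly with a low value. They report only what shows in the picture. A call takes as long as a camera call. They do not tell look-alikes from the thing itself.
- models.look_for(picture, label): "bbox" ([left, top, right, bottom] in pixels, round what is visible of it).
- models.regions_of(picture, label): "pixels" (384x512 bool, what is visible of it) and "bbox" ([left, top, right, bottom] in pixels, round what is visible of it).
The state is a dict: "time": time; "qpos": joint angles; "qd": joint speeds; "joint_efforts": joint torques, N m; "position": TCP position; "eef_rot": TCP orientation; "wrist_force": force on the tool from outside, world axes, zero at the start; "torque": the same for the moment, N m; "grip_width": finger opening in mm.
Only numpy, scipy, OpenCV 4.12 (cv2) and the standard library are available. Lean on these libraries where they do the work, as an engineer would, in place of code of your own. Each camera call takes 0.05 s, during which the arm holds its last target.

## Working session

There is one attempt and no reset: what is moved stays moved. The work goes in short steps, Python scripts to look and compute and a shell command to move; the robot and the scene stay as the last step left them, time stands still between calls to the robot, and variables do not carry over. Pictures are saved under pics/ and viewed, and the job is handed in when it is done.

```bash
ls; mkdir -p pics; cat > h.py <<'E'
import numpy as np, cv2
from scipy.spatial.transform import Rotation as R
from bench import arm, camera, models
def K(p):
    f=192/np.tan(np.radians(p["vfov"])/2)
    return np.array([[f,0,p["cx"]],[0,f,p["cy"]],[0,0,1]])
def ext(p,st=None):
    if "mount" in p:
        q=st["eef_rot"]; Rt=R.from_quat([q[1],q[2],q[3],q[0]]).as_matrix()
        M=np.array(p["mount"]); Rw=Rt@M[:3,:3]; c=Rt@M[:3,3]+np.array(st["position"])
        return Rw.T, -Rw.T@c
    Rm=cv2.Rodrigues(np.array(p["rvec"],float))[0]; return Rm,np.array(p["tvec"],float).ravel()
def proj(p,P,st=None):
    Rm,t=ext(p,st); c=(Rm@np.atleast_2d(P).T).T+t; k=(K(p)@c.T).T; return k[:,:2]/k[:,2:]
def onplane(p,uv,z,st=None):
    Rm,t=ext(p,st); uv=np.atleast_2d(uv)
    d=np.c_[uv,np.ones(len(uv))]@np.linalg.inv(K(p)).T@Rm; c=-Rm.T@t
    return c+d*((z-c[2])/d[:,2])[:,None]
def save(n,im): cv2.imwrite("pics/"+n,im[:,:,::-1])
E
python3 - <<'E'
from h import *
print(arm.get_state())
for n in ["scene","side","wrist"]:
    st=arm.get_state(); p=camera(n); save(n+"0.png",p["color"])
    Rm,t=ext(p,st); print(n,p["vfov"],-Rm.T@t)
    for l in ["slide","scraper","chip_1","rest","panel","red_bottle","calculator","frosted_end"]:
        print(l,[(np.round(d["bbox"]).astype(int).tolist(),round(d["conf"],2)) for d in models.look_for(p,l)][:4])
E
```

```text
pics
{'time': 0.0, 'qpos': array([-1.28798876e+00,  2.76549353e-01,  1.50610193e+00,  1.71712185e-05,
        1.36069445e+00, -1.20952759e-01]), 'qd': array([ 0.00011104, -0.00124987, -0.00236461,  0.00069154, -0.00127816,
        0.0002401 ]), 'joint_efforts': array([-1.51789851e-05, -4.04581368e+01, -2.37227726e+01,  7.02384696e-02,
        3.45488114e-02, -1.28376132e-04]), 'position': array([ 225.77435239, -528.21218974,  204.64320834]), 'eef_rot': array([-8.74347655e-04,  9.79691299e-01,  2.00509826e-01, -6.24907628e-05]), 'wrist_force': array([ 0.10920969, -0.60193658,  0.73948342]), 'torque': array([ 0.01821149,  0.00482748, -0.02895123]), 'grip_width': 93.99775968295617}
scene 54.500371398543216 [ -50.44114759 -642.82473788  606.17261607]
slide []
scraper [([204, 185, 233, 213], 0.92), ([204, 212, 225, 251], 0.91)]
chip_1 []
rest [([294, 238, 331, 259], 0.56)]
panel [([210, 123, 276, 188], 0.76)]
red_bottle [([155, 152, 182, 188], 0.67)]
calculator [([276, 176, 286, 182], 0.51)]
frosted_end []
side 57.89380902231754 [ 388.68122208 -872.13070887  596.16402507]
slide [([240, 240, 275, 280], 0.98)]
scraper [([214, 185, 236, 210], 0.9), ([181, 203, 199, 238], 0.59)]
chip_1 [([182, 201, 201, 236], 0.6)]
rest [([238, 255, 279, 294], 0.78)]
panel [([253, 149, 302, 196], 0.71)]
red_bottle [([206, 139, 226, 178], 0.75)]
calculator [([294, 205, 338, 243], 0.86)]
frosted_end [([237, 238, 275, 280], 0.73), ([236, 256, 278, 291], 0.65)]
wrist 67.44133327780382 [ 290.25782296 -500.33499331  384.11142312]
slide []
scraper []
chip_1 []
rest []
panel []
red_bottle []
calculator []
frosted_end []
```

View pics/scene0.png

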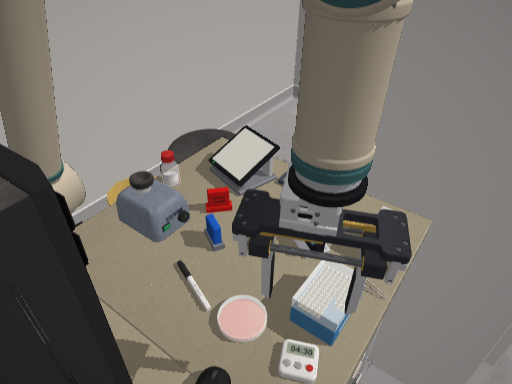

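View pics/side0.png

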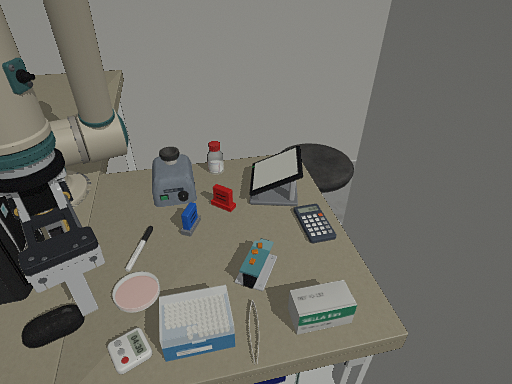

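View pics/wrist0.png

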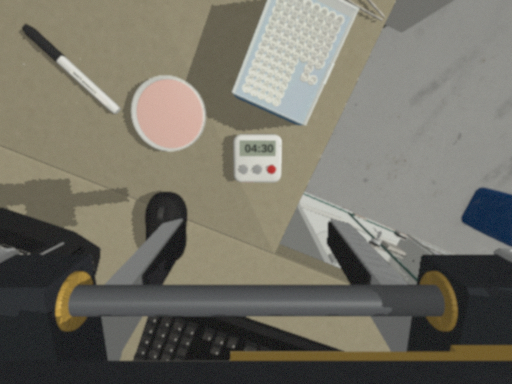

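```bash
python3 - <<'E'
import cv2
a=cv2.imread('pics/scene0.png');b=cv2.imread('pics/side0.png')
cv2.imwrite('pics/sc_crop.png',cv2.resize(a[110:280,140:350],None,fx=3.5,fy=3.5,interpolation=cv2.INTER_CUBIC))
cv2.imwrite('pics/si_crop.png',cv2.resize(b[130:300,160:350],None,fx=3.5,fy=3.5,interpolation=cv2.INTER_CUBIC))
E
```

```text
(no output)
```

View pics/sc_crop.png

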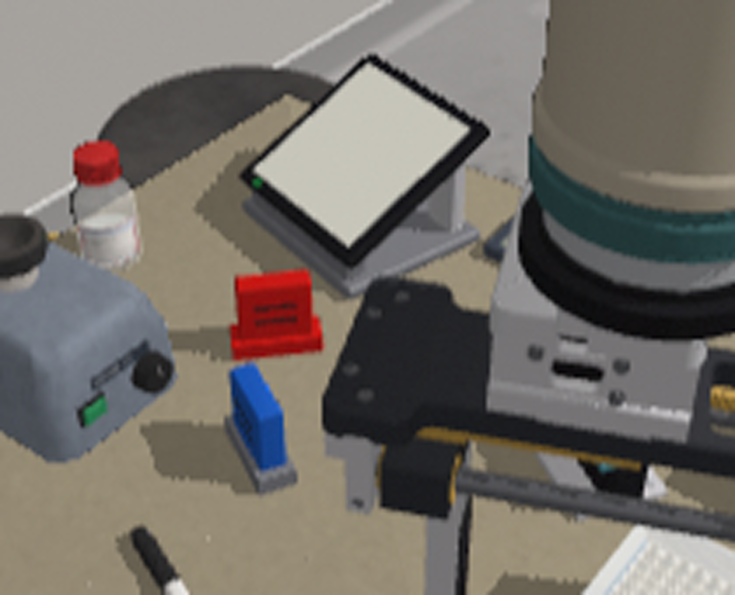

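View pics/si_crop.png

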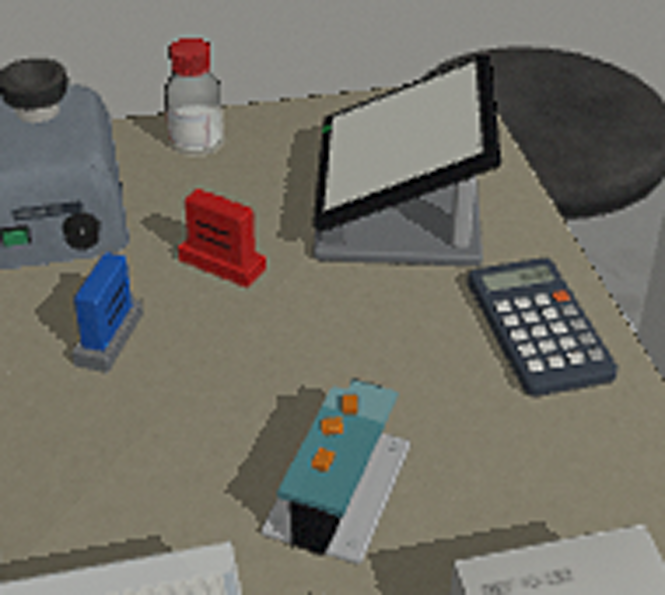

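The scraper candidates are the blue grip on a grey foot (scene 214,231; side 190,217) and the red look-alike (scene 218,200; side 223,197). I choose the blue one. In the side view the slide is at about (257,260). Its paler, notched end is the far one, at about (265,242), and there are three chips on it.

```bash
python3 - <<'E'
from h import *
p=camera("side"); q=camera("scene")
def s(c): return np.array(c)/3.5+[160,130]
def t(c): return np.array(c)/3.5+[140,110]
print("slide corners",onplane(p,[s(c) for c in [(280,497),(335,515),(397,388),(355,380),(328,392)]],46).round(0))
print("chips",onplane(p,[s(c) for c in [(350,403),(332,425),(323,459)]],49).round(0))
print("scraper top side",onplane(p,[s(c) for c in [(80,290),(130,262),(105,255),(110,300)]],60).round(0))
print("foot side",onplane(p,[s(c) for c in [(72,358),(108,370),(143,300)]],0).round(0))
print("scraper foot scene",onplane(q,[t(c) for c in [(228,425),(265,490),(296,478)]],0).round(0))
for n,pp,f,cs in(("side",p,s,[(330,115),(480,65),(487,155),(325,215)]),("scene",q,t,[(372,70),(475,130),(350,250),(258,180)])):
  print(n,"panel"); print(onplane(pp,[f(c) for c in cs],72).round(0))
# panel triangulation
from itertools import product
A=[(330,118),(480,65),(490,155),(325,215)]
B=[(258,180),(372,70),(475,130),(350,250)]
P1=K(p)@np.c_[ext(p)];P2=K(q)@np.c_[ext(q)]
a=np.array([s(c) for c in A]);b=np.array([t(c) for c in B])
X=cv2.triangulatePoints(P1,P2,a.T,b.T);X=(X[:3]/X[3]).T;print(X.round(0),X.mean(0))
for i in range(4): print(np.linalg.norm(X[i]-X[(i+1)%4]))
print("calc",onplane(p,[(316,224)],14).round())
print("bottle",onplane(p,[(215,172)],0).round())
print("red",onplane(p,[(223,205)],0).round())
E
```

```text
slide corners [[ 466. -425.   46.]
 [ 493. -445.   46.]
 [ 554. -356.   46.]
 [ 530. -344.   46.]
 [ 511. -350.   46.]]
chips [[ 521. -365.   49.]
 [ 506. -381.   49.]
 [ 495. -405.   49.]]
scraper top side [[ 367. -235.   60.]
 [ 402. -213.   60.]
 [ 386. -202.   60.]
 [ 385. -250.   60.]]
foot side [[ 354. -236.    0.]
 [ 378. -253.    0.]
 [ 409. -185.    0.]]
scraper foot scene [[ 390. -187.    0.]
 [ 360. -245.    0.]
 [ 380. -254.    0.]]
side panel
[[ 574.  -79.   72.]
 [ 716.  -29.   72.]
 [ 678. -158.   72.]
 [ 542. -205.   72.]]
scene panel
[[ 729.  -50.   72.]
 [ 700. -173.   72.]
 [ 516. -193.   72.]
 [ 544.  -84.   72.]]
[[ 580.  -50.   44.]
 [ 699.  -72.   95.]
 [ 666. -195.   97.]
 [ 551. -165.   40.]] [ 623.9454481  -120.50642705   69.20350248]
131.26627342282436
126.81929522609637
132.09078052543384
119.11809746298313
calc [[ 681. -294.   14.]]
bottle [[472.   6.   0.]]
red [[ 471. -155.    0.]]
```

```bash
python3 -m jog '[0,0,0.107,1.6,3.2,0.2,-1, 0,0,0.107,1.6,3.2,0.2,-1, 0,0,0.107,1.6,3.2,0.2,-1, 0,0,0.107,1.6,3.2,0.2,-1, 0,0,0.107,1.6,3.2,0.2,-1]' && python3 -m jog '[0,0,0.107,1.6,3.2,0.2,-1, 0,0,0.107,1.6,3.2,0.2,-1, 0,0,0,0,0,0,-1]'
python3 - <<'E'
from h import *
st=arm.get_state(); p=camera("wrist"); save("w1.png",p["color"])
print(st["position"],st["eef_rot"],st["qpos"]); print(np.array(p["mount"]).round(2))
for l in ["slide","scraper","chip_1","rest","panel"]:
    print(l,[(np.round(d["bbox"]).astype(int).tolist(),round(d["conf"],2)) for d in models.look_for(p,l)][:4])
E
```

```text
time: 1.87
position: [306.3, -367.3, 215.6]
eef_rot: [0.0, 0.891, 0.454, 0.0]
wrist_force: [0.6, 1.5, 0.1]
grip_width: 94.0
time: 2.12
position: [339.7, -299.2, 220.1]
eef_rot: [-0.001, 0.836, 0.548, 0.002]
wrist_force: [-0.6, 0.1, -0.8]
grip_width: 94.1
[ 339.68572117 -299.22796878  220.1224487 ] [-7.05751115e-04  8.36226104e-01  5.48381671e-01  1.71712015e-03] [-0.87918988  0.08099961  1.71770257  0.00366353  1.34391371 -0.47007719]
[[  -0.     -0.97   -0.24   70.9 ]
 [   1.      0.     -0.     -0.57]
 [   0.     -0.24    0.97 -178.59]
 [   0.      0.      0.      1.  ]]
slide [([381, 155, 434, 231], 0.94)]
scraper [([248, 84, 276, 139], 0.75), ([281, 0, 345, 47], 0.72)]
chip_1 [([407, 165, 414, 178], 0.58), ([398, 185, 411, 195], 0.51)]
rest [([360, 148, 412, 222], 0.58)]
panel []
```

View pics/w1.png

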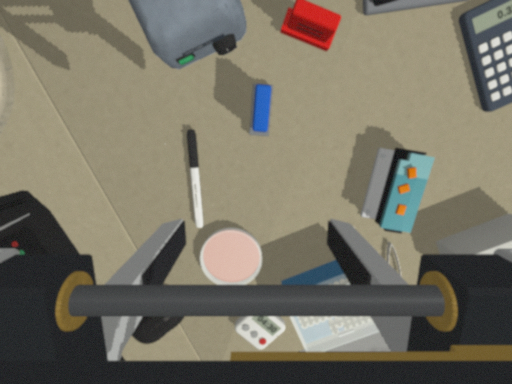

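```bash
python3 - <<'E'
from h import *
st=arm.get_state(); p=camera("wrist"); im=p["color"].astype(int)
cv2.imwrite("pics/w1c.png",cv2.resize(p["color"][60:260,220:460,::-1],None,fx=3,fy=3,interpolation=cv2.INTER_CUBIC))
m=((im[...,2]>150)&(im[...,0]<70)&(im[...,2]-im[...,1]>70)); m[:60]=0;m[160:]=0
n,l,s,_=cv2.connectedComponentsWithStats(m.astype(np.uint8)); i=1+np.argmax(s[1:,4]); print(s[i])
ys,xs=np.where(l==i); P=onplane(p,np.c_[xs,ys].astype(float),60,st)[:,:2]
r=cv2.minAreaRect(P.astype(np.float32)); print("blue z60",r)
for d in models.regions_of(p,"slide")[:1]:
    ys,xs=np.where(d["pixels"]); P=onplane(p,np.c_[xs,ys].astype(float),46,st)[:,:2]
    print("slide",cv2.minAreaRect(P.astype(np.float32)),P.mean(0))
for d in models.regions_of(p,"scraper")[:1]:
    ys,xs=np.where(d["pixels"]); P=onplane(p,np.c_[xs,ys].astype(float),30,st)[:,:2]
    print("scr z30",cv2.minAreaRect(P.astype(np.float32)),d["bbox"])
E
```

```text
[253  77  16  47 620]
blue z60 ((380.08453369140625, -220.72164916992188), (49.046783447265625, 15.123706817626953), 62.01145553588867)
slide ((507.3426818847656, -386.3837585449219), (101.441162109375, 43.56275939941406), 56.42792510986328) [ 508.03402992 -386.34865759]
scr z30 ((470.46990966796875, -155.40394592285156), (42.974124908447266, 61.50988006591797), 46.013206481933594) [278.2, 0.0, 340.6, 39.7]
```

View pics/w1c.png

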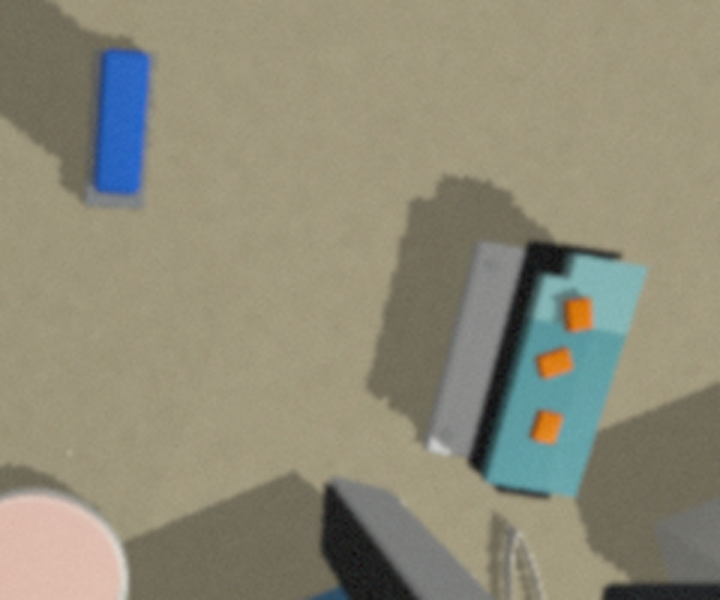

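```bash
python3 -m jog '[0,0,-0.02,1.0,2,-2,-1, 0,0,-0.02,1,2,-2,-1, 0,0,-0.02,1,2,-3,-1, 0,0,-0.02,1,1.9,-3,-1, 0,0,0,0,0,0,-1]'
python3 - <<'E'
from h import *
st=arm.get_state(); p=camera("wrist"); im=p["color"].astype(int); save("w2.png",p["color"])
m=((im[...,2]>120)&(im[...,0]<70)&(im[...,2]-im[...,1]>60))
n,l,s,_=cv2.connectedComponentsWithStats(m.astype(np.uint8)); i=1+np.argmax(s[1:,4]); print(s[i])
ys,xs=np.where(l==i); P=onplane(p,np.c_[xs,ys].astype(float),60,st)[:,:2]
print(st["position"],st["eef_rot"])
r=cv2.minAreaRect(P.astype(np.float32)); print("blue z60",r)
print(proj(p,[st["position"]],st))
E
```

```text
time: 2.98
position: [375.0, -220.8, 114.8]
eef_rot: [-0.006, 0.859, 0.511, -0.001]
wrist_force: [-0.4, 1.3, -0.3]
grip_width: 94.1
[ 254  176   19   58 1074]
[ 374.95066456 -220.81241953  114.79621526] [-0.00575928  0.85936905  0.51132197 -0.00122342]
blue z60 ((380.9039306640625, -219.52621459960938), (49.96895980834961, 15.4010009765625), 61.4051513671875)
[[257.1262026  233.54390061]]
```

View pics/w2.png

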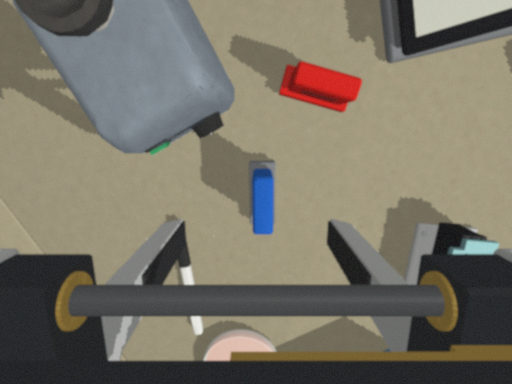

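The wrist view shows the blue grip centred between the open jaws at (262,200), with the red block clear of it at (322,86). I'm descending.

```bash
python3 -m jog '[0,0,0,0.1,0,-2.5,-1, 0,0,0,0,0,-2.5,-1, 0,0,0,0,0,-2.5,-1, 0,0,0,0,0,-1.5,-1, 0,0,0,0,0,0,-1]' && python3 -m jog '[0,0,0,0,0,0,1, 0,0,0,0,0,0,1, 0,0,0,0,0,0,1, 0,0,0,0,0,0,1, 0,0,0,0,0,0,1]' 35
```

```text
time: 3.45
position: [377.9, -226.7, 28.3]
eef_rot: [-0.001, 0.86, 0.511, -0.001]
wrist_force: [0.2, 0.5, 0.5]
grip_width: 94.1
time: 3.87
position: [379.5, -226.4, 30.5]
eef_rot: [0.001, 0.86, 0.511, 0.0]
wrist_force: [0.0, 0.2, 0.3]
grip_width: 64.3
```

```bash
python3 -m jog '[0,0,0,0.2,0.6,-0.9,-0.2, 0,0,0,0,0,0,1, 0,0,0,0,0,0,1, 0,0,0,0,0,0,1, 0,0,0,0,0,0,1]' 35; python3 -m jog '[0,0,0,0,0,0,1, 0,0,0,0,0,0,1, 0,0,0,0,0,0,1, 0,0,0,0,0,0,1, 0,0,0,0,0,0,1]'; python3 -m jog '[0,0,0,0,0,0,1, 0,0,0,0,0,0,1,0,0,0,0,0,0,1]'
```

```text
time: 4.28
position: [381.2, -220.1, 20.9]
eef_rot: [0.0, 0.86, 0.511, 0.0]
wrist_force: [-0.2, -0.7, -0.4]
grip_width: 33.1
time: 4.7
position: [381.0, -220.0, 20.7]
eef_rot: [0.0, 0.86, 0.511, 0.0]
wrist_force: [-0.2, -0.4, 1.8]
grip_width: 17.6
time: 4.95
position: [381.0, -220.0, 20.7]
eef_rot: [0.0, 0.86, 0.511, 0.0]
wrist_force: [-0.4, -0.8, 2.6]
grip_width: 17.8
```

```bash
python3 -m jog '[0,0,0,0,0,3,1, 0,0,0,0,0,3,1, 0,0,0,0,0,3,1, 0,0,0.12,0.8,-1.8,0,1, 0,0,0.12,0.8,-1.8,0,1]' && python3 -m jog '[0,0,0.12,0.8,-1.8,0,1, 0,0,0.12,0.8,-1.8,0,1, 0,0,0.12,0.8,-1.8,0,1, 0,0,0.12,0.8,-1.8,0,1, 0,0,0.12,0.8,-1.8,0,1]' && python3 -m jog '[0,0,0.12,0.8,-1.8,0,1, 0,0,0.12,0.8,-1.8,0,1, 0,0,0.12,0.7,-1.8,0,1, 0,0,0.12,0.6,-1.8,0,1, 0,0,0.12,0.6,-1.8,0,1]' && python3 -m jog '[0,0,0,0,0,0,1, 0,0,0,0,0,0,1]'
python3 - <<'E'
from h import *
print(arm.get_state()["qpos"])
for n in ["wrist","side","scene"]:
    st=arm.get_state(); p=camera(n); save(n+"3.png",p["color"])
    for d in models.regions_of(p,"slide")[:1]:
      ys,xs=np.where(d["pixels"]); P=onplane(p,np.c_[xs,ys].astype(float),46,st)[:,:2]
      print(n,d["conf"],cv2.minAreaRect(P.astype(np.float32)),P.mean(0),d["bbox"])
E
```

```text
time: 5.37
position: [397.8, -256.1, 112.4]
eef_rot: [0.002, 0.79, 0.613, 0.001]
wrist_force: [-0.2, 0.3, -1.5]
grip_width: 17.4
time: 5.78
position: [437.0, -346.2, 109.8]
eef_rot: [-0.001, 0.574, 0.819, 0.0]
wrist_force: [-0.6, 0.2, -0.3]
grip_width: 18.0
time: 6.2
position: [472.0, -436.1, 109.5]
eef_rot: [-0.001, 0.306, 0.952, 0.001]
wrist_force: [0.7, 0.4, -1.1]
grip_width: 17.5
time: 6.37
position: [471.6, -435.7, 109.4]
eef_rot: [-0.001, 0.311, 0.951, 0.001]
wrist_force: [0.9, 1.3, -1.4]
grip_width: 17.7
[-8.54421378e-01  4.38817970e-01  1.49806828e+00  5.31850008e-04
  1.20691114e+00 -1.79353935e+00]
wrist 0.56 ((509.4772644042969, -383.8802490234375), (92.19448852539062, 41.220916748046875), 56.397979736328125) [ 509.48736171 -383.80338839] [275.9, 182.7, 382.9, 229.8]
side 0.72 ((508.66162109375, -391.2756652832031), (102.75800323486328, 40.13284683227539), 56.410194396972656) [ 514.25960843 -395.24578719] [237.4, 238.5, 272.8, 279.1]
scene 0.9 ((507.39227294921875, -390.1684265136719), (106.08229064941406, 46.06908416748047), 56.462886810302734) [ 501.8058615  -393.68927378] [292.4, 205.3, 325.5, 242.9]
```

View pics/wrist3.png

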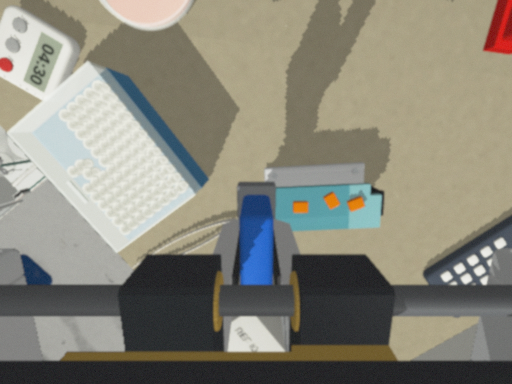

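View pics/side3.png

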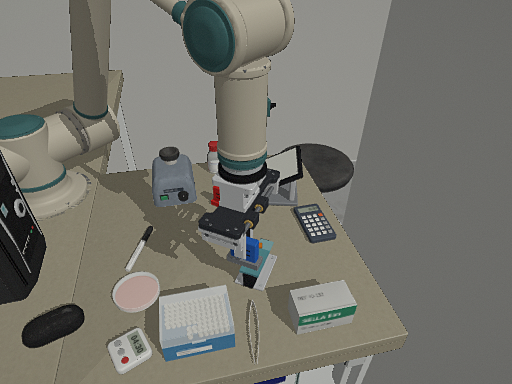

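View pics/scene3.png

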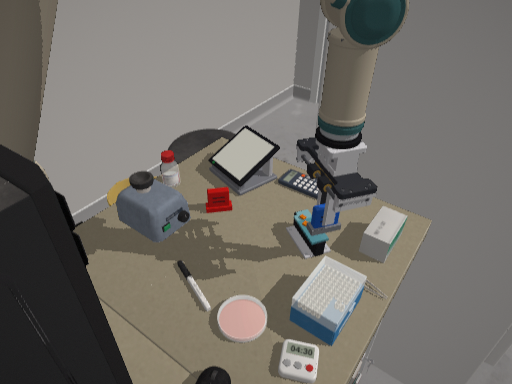

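```bash
python3 - <<'E'
from h import *
st=arm.get_state(); p=camera("wrist"); im=p["color"].astype(int)
m=((im[...,0]>180)&(im[...,2]<70)&(im[...,1]<170)&(im[...,1]>70)).astype(np.uint8); m[:180]=0; m[240:]=0
n,l,s,c=cv2.connectedComponentsWithStats(m)
a=np.radians(56.4); C=np.array([508,-388.5]); Rm=np.array([[np.cos(a),np.sin(a)],[-np.sin(a),np.cos(a)]])
for i in range(1,n):
  if s[i,4]>30:
    ys,xs=np.where(l==i); P=(onplane(p,np.c_[xs,ys].astype(float),50,st)[:,:2]-C)@Rm.T
    print(c[i],P.min(0),P.max(0))
print("tcp in slide",Rm@(st["position"][:2]-C))
g=cv2.resize(p["color"][160:260,220:400,::-1],None,fx=4,fy=4,interpolation=cv2.INTER_CUBIC);cv2.imwrite("pics/w3c.png",g)
E
```

```text
[330.109375  200.5078125] [0.02417535 2.25165563] [12.16982067 14.75807061]
[354.08730159 203.95238095] [20.77203501 -1.17738768] [32.97150189  9.33064112]
[299. 207.] [-25.88699946  -0.40710311] [-15.44914509   7.26410469]
tcp in slide [-58.62447859   4.61801101]
```

View pics/w3c.png

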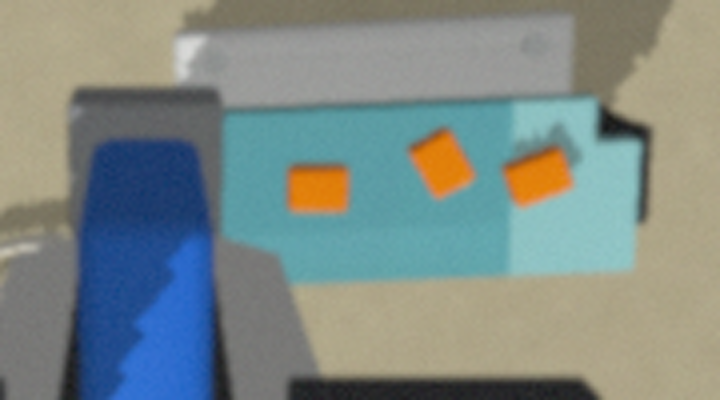

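```bash
python3 -m jog '[0,0,0.045,0.36,0,-1.5,1, 0,0,0,0,0,-1.5,1, 0,0,0,0,0,-0.7,1, 0,0,0,0,0,-0.4,1, 0,0,0,0,0,0,1]'
python3 - <<'E'
from h import *
print(arm.get_state()["position"])
for n in ["side","scene"]:
    p=camera(n)["color"]; c=p[200:300,200:320] if n=="side" else p[180:280,250:370]
    cv2.imwrite(f"pics/{n}4.png",cv2.resize(c[:,:,::-1],None,fx=5,fy=5,interpolation=cv2.INTER_CUBIC))
E
```

```text
time: 7.13
position: [475.0, -435.1, 68.7]
eef_rot: [-0.001, 0.288, 0.958, 0.001]
wrist_force: [0.6, 0.6, -0.7]
grip_width: 17.5
[ 475.04294631 -435.13555692   68.68673999]
```

View pics/side4.png

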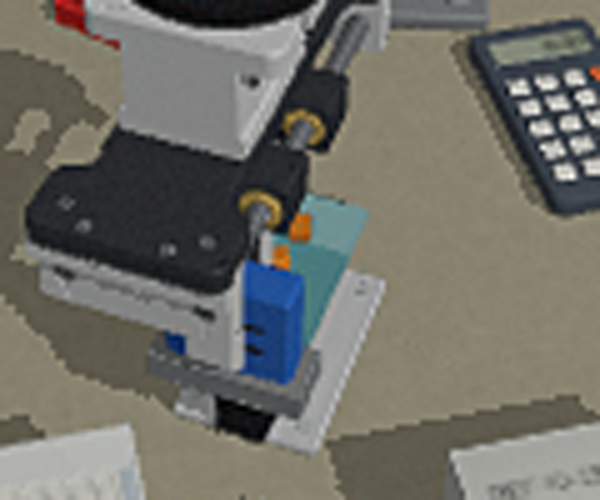

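View pics/scene4.png

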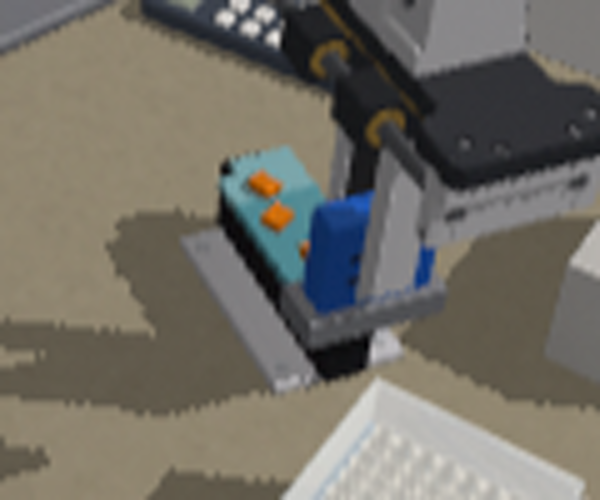

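```bash
python3 -m jog '[0,0,0,0.55,0.83,-0.05,1, 0,0,0,0.55,0.83,0,1, 0,0,0,0.55,0.83,0,1, 0,0,0,0.55,0.83,0,1, 0,0,0,0.55,0.83,0,1]' && python3 -m jog '[0,0,0,0.55,0.83,0,1, 0,0,0,0.55,0.83,0,1, 0,0,0,0.55,0.83,0,1, 0,0,0,0.55,0.83,0,1, 0,0,0,0.55,0.83,0,1]' && python3 -m jog '[0,0,0,0.55,0.83,0,1, 0,0,0,0.55,0.83,0,1, 0,0,0,0.55,0.83,0,1, 0,0,0,0,0,0,1, 0,0,0,0,0,0,1]'
python3 - <<'E'
from h import *
print(arm.get_state()["position"])
for n in ["side","scene"]:
    p=camera(n)["color"]; c=p[180:300,200:320] if n=="side" else p[160:280,250:370]
    cv2.imwrite(f"pics/{n}5.png",cv2.resize(c[:,:,::-1],None,fx=5,fy=5,interpolation=cv2.INTER_CUBIC))
p=camera("wrist")["color"]; save("wrist5.png",p)
E
```

```text
time: 7.65
position: [503.9, -393.1, 69.3]
eef_rot: [0.0, 0.287, 0.958, -0.0]
wrist_force: [-1.4, -0.3, -0.2]
grip_width: 18.1
time: 8.07
position: [531.1, -351.8, 68.9]
eef_rot: [-0.0, 0.288, 0.958, 0.0]
wrist_force: [0.7, -0.0, -1.5]
grip_width: 17.8
time: 8.48
position: [547.3, -327.4, 69.0]
eef_rot: [-0.0, 0.287, 0.958, -0.0]
wrist_force: [-0.1, -0.5, -1.0]
grip_width: 17.6
[ 547.31553999 -327.43075937   68.95888984]
```

View pics/side5.png

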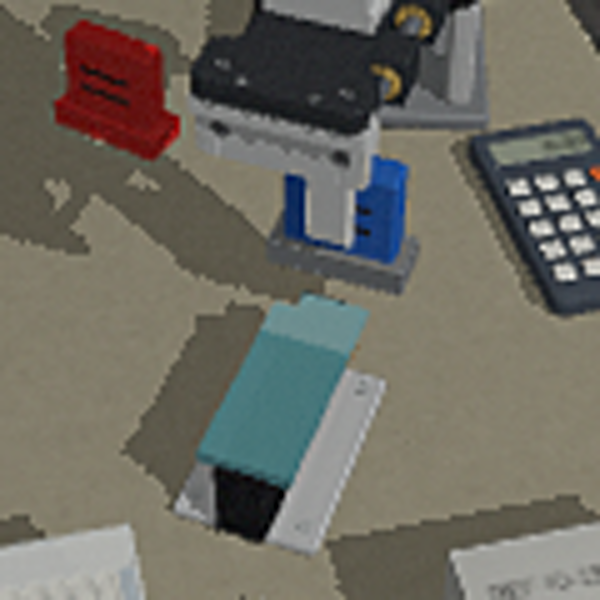

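View pics/scene5.png

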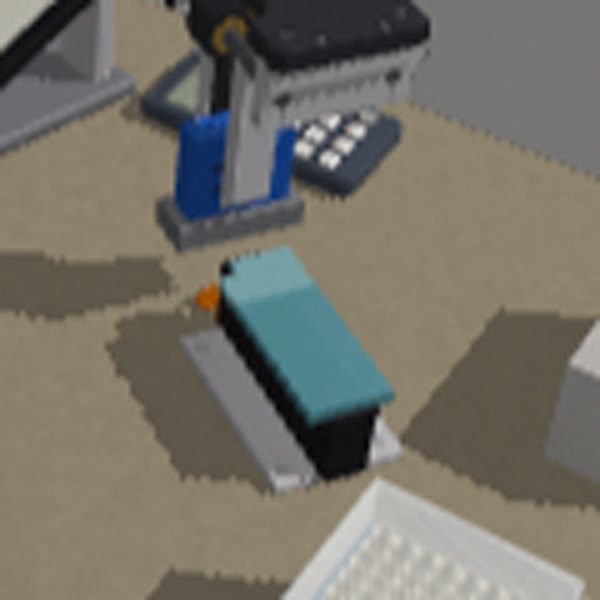

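View pics/wrist5.png

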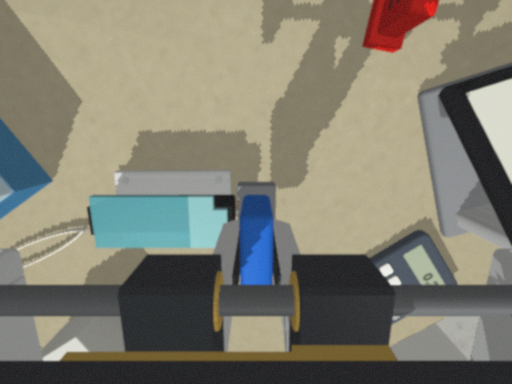

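The slide is bare, at (300,330) in the scene crop, and still on its rest. One chip is on the worktop at crop (207,298). Next I'll set the block down in free space near (395,-255).

```bash
python3 -m jog '[0,0,0,0,0,2,1, 0,0,0,-1,0.6,2,1, 0,0,0,-2.8,1.3,0,1, 0,0,0,-2.8,1.3,0,1, 0,0,0,-2.8,1.3,0,1]' && python3 -m jog '[0,0,0,-2.8,1.3,0,1, 0,0,0,-2,1,-1,1, 0,0,0,-1,0.4,-2,1, 0,0,0,0,0,-2,1, 0,0,0,0,0,-1.8,1]' && python3 -m jog '[0,0,0,0,0,-1,1,0,0,0,0,0,0,1,0,0,0,0,0,0,1]'
```

```text
time: 9.05
position: [451.9, -283.1, 109.2]
eef_rot: [0.0, 0.288, 0.958, -0.0]
wrist_force: [-0.8, -0.6, -0.8]
grip_width: 18.0
time: 9.47
position: [393.9, -256.0, 40.8]
eef_rot: [0.0, 0.288, 0.958, -0.0]
wrist_force: [1.1, 0.1, -0.0]
grip_width: 17.9
time: 9.72
position: [394.7, -256.2, 30.9]
eef_rot: [-0.0, 0.288, 0.958, 0.0]
wrist_force: [0.3, -0.7, -1.2]
grip_width: 17.8
```

```bash
python3 -m jog '[0,0,0,0,0,-0.5,1,0,0,0,0,0,-0.3,1,0,0,0,0,0,-0.15,1,0,0,0,0,0,0,1,0,0,0,0,0,0,1]'
```

```text
time: 10.13
position: [395.2, -256.0, 21.7]
eef_rot: [0.0, 0.288, 0.958, -0.0]
wrist_force: [-0.5, 0.7, -0.4]
grip_width: 17.8
```

```bash
python3 -m jog '[0,0,0,0,0,-0.08,1,0,0,0,0,0,0,0.4,0,0,0,0,0,0,-0.2,0,0,0,0,0,0,-0.2,0,0,0,0,0,0,-0.2]'; python3 -m jog '[0,0,0,0,0,0,-0.2,0,0,0,0,0,0,-0.2,0,0,0,0,0,2,-0.2,0,0,0,0,0,3,-0.2,0,0,0,0,0,3,-0.2]';  python3 -m jog '[0,0,0,0,0,3,-0.2,0,0,0,0,0,3,-1,0,0,0,0,0,0,-1]'
python3 - <<'E'
from h import *
st=arm.get_state();print(st["qpos"],st["position"])
for n in ["side","scene","wrist"]:
    st=arm.get_state(); p=camera(n); save(n+"6.png",p["color"])
    for d in models.regions_of(p,"slide")[:1]:
      ys,xs=np.where(d["pixels"]); P=onplane(p,np.c_[xs,ys].astype(float),46,st)[:,:2]
      print(n,d["conf"],cv2.minAreaRect(P.astype(np.float32)),P.mean(0),d["bbox"])
E
```

```text
time: 10.55
position: [395.2, -256.0, 20.8]
eef_rot: [0.0, 0.288, 0.958, -0.0]
wrist_force: [-0.5, 0.4, -0.5]
grip_width: 41.3
time: 10.97
position: [394.2, -255.2, 100.9]
eef_rot: [-0.001, 0.288, 0.958, 0.001]
wrist_force: [0.3, -0.5, -0.2]
grip_width: 56.4
time: 11.22
position: [398.1, -258.5, 166.3]
eef_rot: [0.005, 0.288, 0.958, -0.002]
wrist_force: [0.5, -0.2, 0.3]
grip_width: 66.0
[-7.22769587e-01  1.45487334e-01  1.78083252e+00  1.04656365e-04
  1.20369083e+00 -1.70993370e+00] [ 398.08493888 -258.51586894  166.33879341]
side 0.66 ((507.52972412109375, -390.6131286621094), (104.82728576660156, 42.454490661621094), 57.07215118408203) [ 505.75840868 -394.23155531] [236.9, 240.1, 274.9, 282.7]
scene 0.79 ((507.4005126953125, -391.7139587402344), (103.92443084716797, 43.85820770263672), 57.446224212646484) [ 505.28145448 -394.77117965] [292.3, 207.6, 328.7, 242.8]
wrist 0.74 ((507.3695068359375, -386.68072509765625), (98.78544616699219, 38.663509368896484), 56.4898796081543) [ 506.74699222 -387.20100371] [173.6, 319.2, 258.0, 343.7]
```

View pics/side6.png

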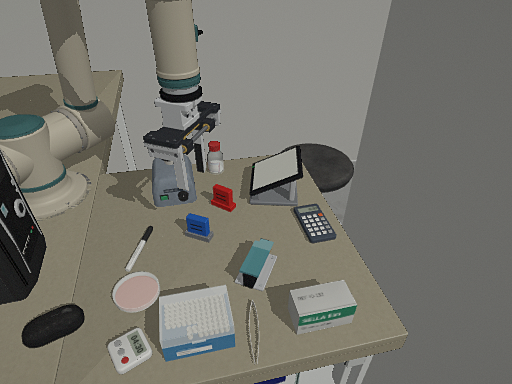

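View pics/wrist6.png

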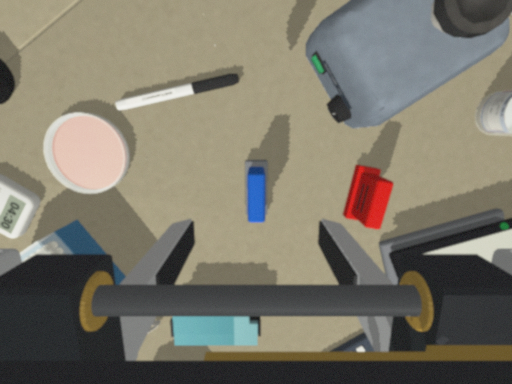

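```bash
python3 -m jog '[0,0,-0.121,0.8,-1.1,0,-1,0,0,-0.121,0.8,-1.1,0,-1,0,0,-0.121,0.8,-1.1,0,-1,0,0,-0.121,0.8,-1.1,0,-1,0,0,-0.121,0.8,-1.1,0,-1]' && python3 -m jog '[0,0,-0.121,0.8,-1.1,0,-1,0,0,-0.121,0.8,-1.1,0,-1,0,0,-0.121,0.8,-1.1,0,-1,0,0,-0.121,0.8,-1.1,0,-1,0,0,-0.121,0.8,-1.1,0,-1]' && python3 -m jog '[0,0,-0.121,0.8,-1.1,0,-1,0,0,-0.121,0.8,-1.1,0,-1,0,0,-0.121,0.8,-1.1,0,-1,0,0,0,0,0,0,-1,0,0,0,0,0,0,-1]'
python3 - <<'E'
from h import *
st=arm.get_state();print(st["qpos"],st["position"])
for n in ["wrist","scene"]:
    st=arm.get_state(); p=camera(n); save(n+"7.png",p["color"])
    for d in models.regions_of(p,"slide")[:1]:
      ys,xs=np.where(d["pixels"]); P=onplane(p,np.c_[xs,ys].astype(float),46,st)[:,:2]
      print(n,d["conf"],cv2.minAreaRect(P.astype(np.float32)),P.mean(0),d["bbox"])
E
```

```text
time: 11.93
position: [434.8, -310.8, 159.1]
eef_rot: [-0.001, 0.562, 0.827, 0.0]
wrist_force: [-0.0, -0.1, 0.3]
grip_width: 94.1
time: 12.35
position: [474.8, -365.9, 158.8]
eef_rot: [-0.002, 0.783, 0.622, -0.0]
wrist_force: [-0.0, -0.8, -0.8]
grip_width: 93.7
time: 12.77
position: [498.4, -398.5, 158.8]
eef_rot: [-0.002, 0.881, 0.474, -0.0]
wrist_force: [-0.4, 0.2, -1.2]
grip_width: 94.0
[-7.83404742e-01  3.99257303e-01  1.43452192e+00  3.57948395e-05
  1.31130801e+00 -2.00207883e-01] [ 498.42576926 -398.47215765  158.84805882]
wrist 0.89 ((509.19219970703125, -387.3038635253906), (98.29325103759766, 39.85560607910156), 56.50162887573242) [ 510.00296413 -387.00682953] [242.7, 132.0, 284.3, 224.3]
scene 0.71 ((507.85003662109375, -391.31231689453125), (101.590087890625, 40.16896057128906), 55.58225631713867) [ 505.8787638  -394.22753633] [292.9, 206.8, 327.6, 241.8]
```

View pics/wrist7.png

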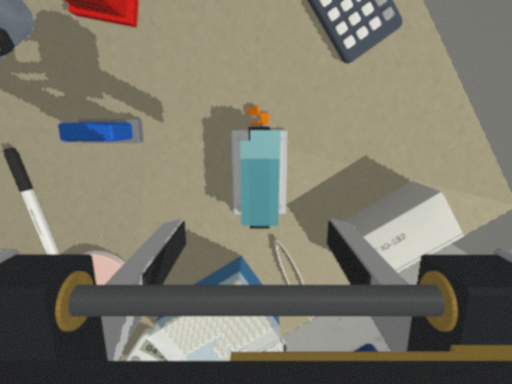

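View pics/scene7.png

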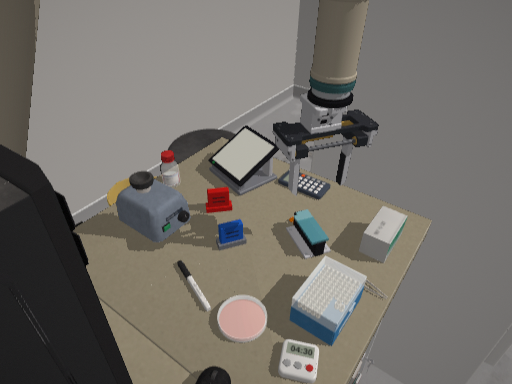

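```bash
python3 - <<'E'
from h import *
a=cv2.imread('pics/wrist7.png')[95:235,210:310];b=cv2.imread('pics/scene7.png')[195:265,275:345]
cv2.imwrite('pics/c7.png',np.hstack([cv2.resize(a,(420,588),interpolation=cv2.INTER_CUBIC),cv2.resize(b,(380,588)[:1]+(588,),interpolation=cv2.INTER_CUBIC)]))
E
```

View pics/c7.png

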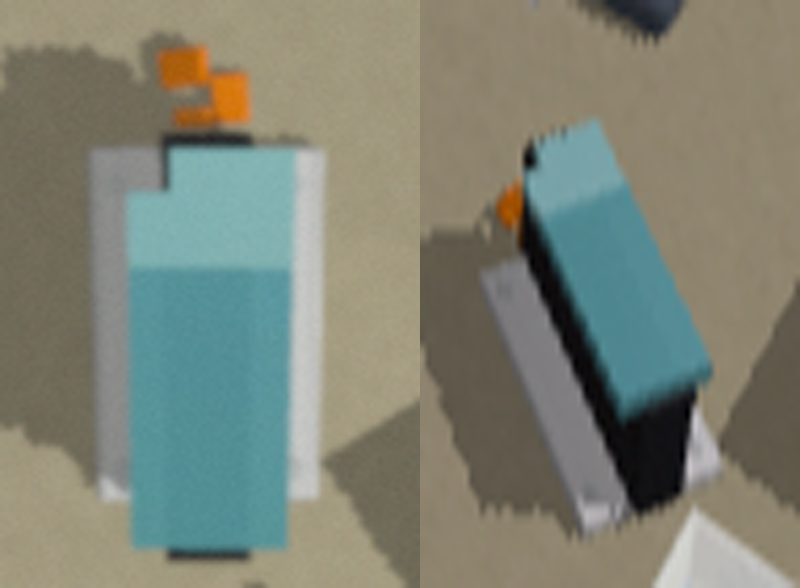

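All three chips are on the worktop past the notched end (left crop, 160–250, 45–125). The slide is bare and seated on its rest. I'm descending to grip it 10 mm on the clear side of its centre.

```bash
python3 -m jog '[0,0,0,0.25,0.15,-3.5,-1,0,0,0,0.25,0.15,-3.5,-1,0,0,0,0,0,-3,-1,0,0,0,0,0,-1.5,-1,0,0,0,0,0,0,-1]' && python3 - <<'E'
from h import *
st=arm.get_state();print(st["position"])
p=camera("wrist"); save("wrist8.png",p["color"])
for n in ["side"]:
    q=camera(n)["color"][180:300,200:320]; cv2.imwrite("pics/side8.png",cv2.resize(q[:,:,::-1],None,fx=5,fy=5,interpolation=cv2.INTER_CUBIC))
E
```

```text
time: 13.38
position: [501.3, -392.9, 41.8]
eef_rot: [-0.004, 0.881, 0.473, -0.001]
wrist_force: [-0.3, 0.3, 0.7]
grip_width: 94.2
[ 501.27640719 -392.92749523   41.77257246]
```

View pics/wrist8.png

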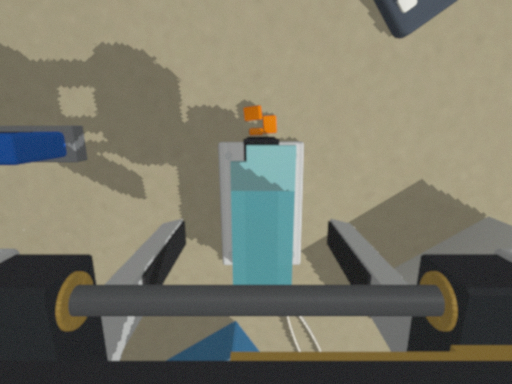

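View pics/side8.png

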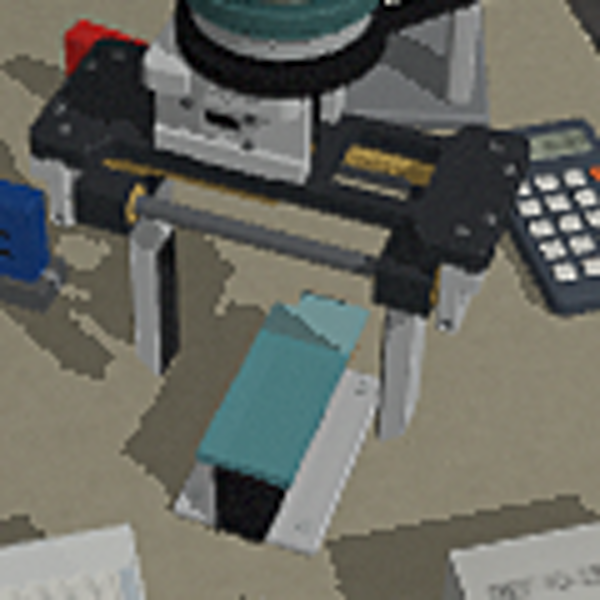

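```bash
python3 -m jog '[0,0,0,0.05,-0.6,-0.9,-1,0,0,0,0,0,-0.9,-1,0,0,0,0,0,0,0,0,0,0,0,0,0,0.2,0,0,0,0,0,0,0.2]' 20; python3 -m jog '[0,0,0,0,0,0,0.3,0,0,0,0,0,0,0.5,0,0,0,0,0,0,0.5,0,0,0,0,0,0,0.7,0,0,0,0,0,0,1]' 25;python3 -m jog '[0,0,0,0,0,0,1,0,0,0,0,0,0,1,0,0,0,0,0,0,1,0,0,0,0,0,0,1]' 25
```

```text
time: 13.9
position: [504.7, -402.0, 28.0]
eef_rot: [0.0, 0.881, 0.473, 0.0]
wrist_force: [-0.6, 0.5, -0.5]
grip_width: 77.1
time: 14.32
position: [504.4, -401.8, 27.8]
eef_rot: [-0.0, 0.881, 0.473, -0.0]
wrist_force: [-0.9, 0.6, 0.9]
grip_width: 43.7
time: 14.65
position: [504.2, -401.6, 27.7]
eef_rot: [-0.0, 0.881, 0.473, -0.0]
wrist_force: [-1.8, 0.3, 2.0]
grip_width: 39.7
```

```bash
python3 -m jog '[0,0,0,0,0,0,1,0,0,0,0,0,1,1,0,0,0,0,0,2,1,0,0,0,0,0,2.5,1,0,0,0,0,0,2.5,1]' 35; python3 -m jog '[0,0,0,0,0,2.5,1,0,0,0,0,0,2.5,1,0,0,0,0,0,2,1,0,0,0,0,0,0,1,0,0,0,0,0,0,1]' 
python3 - <<'E'
from h import *
st=arm.get_state();print(st["qpos"],st["position"])
for n in ["wrist","side","scene"]:
    p=camera(n); save(n+"9.png",p["color"])
E
```

```text
time: 15.07
position: [504.6, -401.9, 108.5]
eef_rot: [-0.0, 0.881, 0.473, 0.0]
wrist_force: [0.2, 0.2, -0.1]
grip_width: 39.6
time: 15.48
position: [505.3, -402.5, 179.0]
eef_rot: [0.002, 0.881, 0.473, 0.001]
wrist_force: [-0.6, 0.2, -2.0]
grip_width: 39.6
[-7.80388277e-01  3.94916777e-01  1.39055542e+00  1.00919612e-04
  1.35246302e+00 -1.94485789e-01] [ 505.26954968 -402.51955089  178.97791526]
```

View pics/wrist9.png

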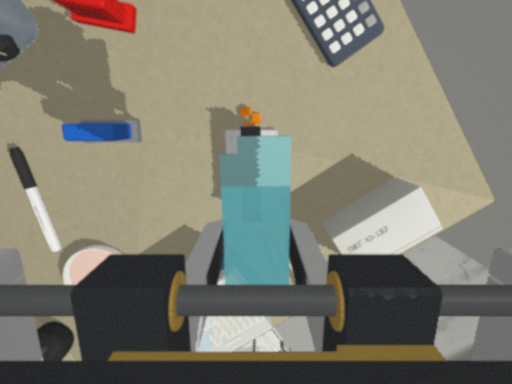

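View pics/side9.png

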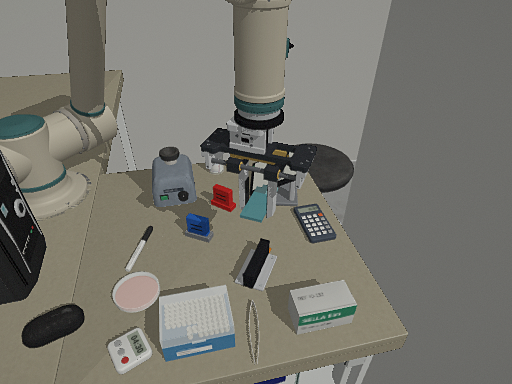

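View pics/scene9.png

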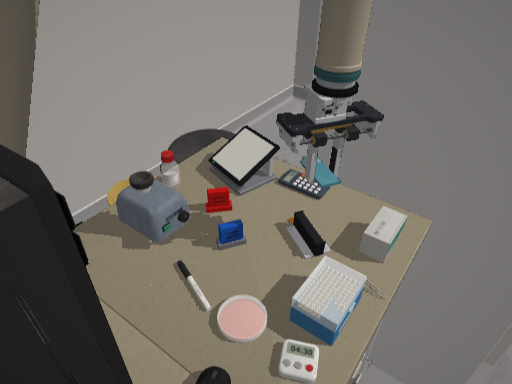

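```bash
python3 - <<'E'
from h import *
from scipy.optimize import least_squares
obs=[]
p0=cv2.imread('pics/side0.png')[:,:,::-1]
def quad(im,box):
    l,t,r,b=box; g=im.astype(int); m=((g.min(2)>170)&(g.max(2)-g.min(2)<40)).astype(np.uint8)
    k=np.zeros_like(m);k[t:b,l:r]=m[t:b,l:r]
    n,lab,s,_=cv2.connectedComponentsWithStats(k); i=1+np.argmax(s[1:,4])
    c=max(cv2.findContours((lab==i).astype(np.uint8),cv2.RETR_EXTERNAL,cv2.CHAIN_APPROX_NONE)[0],key=cv2.contourArea)
    h=cv2.convexHull(c)
    for e in np.linspace(2,12,40):
        q=cv2.approxPolyDP(h,e,True)
        if len(q)==4: return q[:,0].astype(float),s[i,4]
    return q[:,0],s[i,4]
ps=camera("side"); pc=camera("scene")
qa=quad(p0,(245,140,310,205)); qb=quad(pc["color"],(205,118,285,195)); print(qa,qb)
def model(v):
    x,y,yaw,L=v; c,s=np.cos(yaw),np.sin(yaw); t=np.radians(27)
    ex=np.array([c*np.cos(t),s*np.cos(t),np.sin(t)]); ey=np.array([-s,c,0]); O=np.array([x,y,72])
    return np.array([O+L/2*(a*ex+b*ey) for a,b in[(-1,1),(1,1),(1,-1),(-1,-1)]])
def order(P,q): # nearest match
    return np.array([q[np.argmin(np.linalg.norm(q-u,axis=1))] for u in P])
v0=np.array([624,-120,-0.22,128])
use=[(ps,qa[0]),(pc,qb[0])]
for U in (use,use[:1],use[1:]):
    v=v0
    for _ in range(4):
        M=[order(proj(p,model(v)),q) for p,q in U]
        r=least_squares(lambda v:np.concatenate([(proj(p,model(v))-m).ravel() for (p,q),m in zip(U,M)]),v); v=r.x
    print(v,np.abs(r.fun).max())
E
```

```text
(array([[295, 150]], dtype=int32), np.int32(1)) (array([[269., 150.],
       [239., 179.],
       [215., 159.],
       [247., 135.]]), np.int32(671))
[ 7.05635145e+02 -5.93230116e+01 -1.48013691e+01  4.42822883e-06] 4.104065228983586
[ 7.07082159e+02 -3.59902776e+01 -2.62561630e-01  1.91936890e-12] 2.8421709430404007e-12
[ 6.11902760e+02 -1.25438472e+02 -3.25144136e-01  1.09060460e+02] 1.4254434903662059
```

```bash
python3 - <<'E'
from h import *
from scipy.optimize import least_squares
p0=cv2.imread('pics/side0.png')[:,:,::-1]; pc=camera("scene"); ps=camera("side")
print(p0[175,278],pc["color"][155,243])
def quad(im,seed,lo):
    m=np.zeros((386,514),np.uint8); _,_,m,_=cv2.floodFill(im[:,:,::-1].copy(),m,seed,0,(lo,)*3,(lo,)*3,4|cv2.FLOODFILL_FIXED_RANGE|cv2.FLOODFILL_MASK_ONLY|(255<<8))
    m=m[1:-1,1:-1]; c=max(cv2.findContours(m,cv2.RETR_EXTERNAL,cv2.CHAIN_APPROX_NONE)[0],key=cv2.contourArea); h=cv2.convexHull(c)
    for e in np.linspace(1,12,80):
        q=cv2.approxPolyDP(h,e,True)
        if len(q)==4: break
    return q[:,0].astype(float),(m>0).sum()
qa=quad(p0,(278,175),45);qb=quad(pc["color"],(243,155),45);print(qa,qb)
def model(v):
    x,y,yaw,L=v; c,s=np.cos(yaw),np.sin(yaw); t=np.radians(27)
    ex=np.array([c*np.cos(t),s*np.cos(t),np.sin(t)]); ey=np.array([-s,c,0]); O=np.array([x,y,72])
    return np.array([O+L/2*(a*ex+b*ey) for a,b in[(-1,1),(1,1),(1,-1),(-1,-1)]])
v0=np.array([624,-120,-0.22,128])
use=[(ps,qa[0]),(pc,qb[0])]
for U in (use,use[:1],use[1:]):
    v=v0
    for _ in range(4):
        M=[np.array([q[np.argmin(np.linalg.norm(q-u,axis=1))] for u in proj(p,model(v))]) for p,q in U]
        r=least_squares(lambda v:np.concatenate([(proj(p,model(v))-m).ravel() for (p,q),m in zip(U,M)]),v,x_scale=[1,1,.01,1]); v=r.x
    print(v.round(3),np.abs(r.fun).max())
E
```

```text
[154 154 147] [182 180 170]
(array([[295., 148.],
       [296., 173.],
       [253., 189.],
       [256., 163.]]), np.int64(1100)) (array([[245., 128.],
       [273., 147.],
       [239., 179.],
       [213., 157.]]), np.int64(1592))
[ 6.23190e+02 -1.15585e+02 -2.94000e-01  1.23619e+02] 0.5929025311811813
[ 6.22871e+02 -1.14384e+02 -2.94000e-01  1.23386e+02] 0.3946449393739897
[ 6.23966e+02 -1.15892e+02 -2.94000e-01  1.24017e+02] 0.5252359152738961
```

The slide is gripped level, with the notched frosted end free and the chips at (250,115), still on the worktop. Fitting the panel face in both cameras gives a centre at (623,-115.5,72) and an up-slope yaw of -16.8°. The next move goes to a point above it.

```bash
python3 -m jog '[0,0,-0.1163,0.5,2.75,0.1,1,0,0,-0.1163,0.5,2.75,0.1,1,0,0,-0.1163,0.5,2.75,0.1,1,0,0,-0.1163,0.5,2.75,0.1,1,0,0,-0.1163,0.5,2.75,0.1,1]' && python3 -m jog '[0,0,-0.1163,0.5,2.75,0.1,1,0,0,-0.1163,0.5,2.75,0.1,1,0,0,-0.1163,0.5,2.75,0.1,1,0,0,-0.1163,0.5,2.75,0.1,1,0,0,-0.1163,0.5,2.75,0.1,1]' && python3 -m jog '[0,0,-0.1163,0.5,2.75,0,1,0,0,0,0,0,0,1,0,0,0,0,0,0,1]'
python3 - <<'E'
from h import *
st=arm.get_state();print(st["qpos"],st["position"])
q=st["eef_rot"];print(R.from_quat([*q[1:],q[0]]).as_matrix().round(3))
for n in ["wrist","side","scene"]:
    p=camera(n); save(n+"10.png",p["color"])
E
```

```text
time: 16.25
position: [529.4, -263.1, 182.1]
eef_rot: [-0.0, 0.98, 0.197, -0.0]
wrist_force: [0.5, -0.4, -0.2]
grip_width: 39.5
time: 16.67
position: [554.4, -125.5, 187.3]
eef_rot: [-0.0, 0.996, -0.092, -0.0]
wrist_force: [0.4, 0.8, -1.4]
grip_width: 39.1
time: 16.92
position: [559.5, -98.2, 187.3]
eef_rot: [0.0, 0.989, -0.145, -0.0]
wrist_force: [-0.2, -0.2, -1.0]
grip_width: 39.4
[-2.95959433e-01  2.76477997e-01  1.54996524e+00 -4.47454209e-04
  1.31581529e+00  1.56542374e+00] [559.45013072 -98.20670723 187.32976225]
[[ 0.958 -0.286 -0.001]
 [-0.286 -0.958 -0.   ]
 [-0.001  0.    -1.   ]]
```

View pics/wrist10.png

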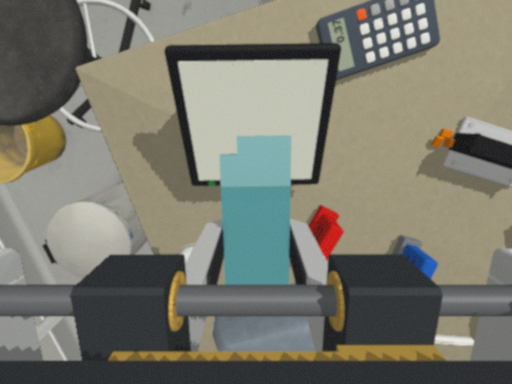

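```bash
python3 -m jog '[-0.0273,-0.0901,0,0.24,-0.04,-0.84,1,-0.0273,-0.0901,0,0.24,-0.04,-0.84,1,-0.0273,-0.0901,0,0.24,-0.04,-0.84,1,-0.0273,-0.0901,0,0.24,-0.04,-0.84,1,-0.0273,-0.0901,0,0.24,-0.04,-0.84,1]' && python3 -m jog '[0,0,0,0,0,0,1,0,0,0,0,0,0,1]'
python3 - <<'E'
from h import *
st=arm.get_state();print(st["qpos"],st["position"])
q=st["eef_rot"];Rt=R.from_quat([*q[1:],q[0]]).as_matrix();print(Rt.round(3))
n=np.array([-.4345,.1316,.891]);print("n ang",np.degrees(np.arccos(-Rt[:,2]@n)),"x ang",np.degrees(np.arccos(Rt[:,0]@[.853,-.258,.454])))
for k in ["wrist","side","scene"]:
    st=arm.get_state();p=camera(k); save(k+"11.png",p["color"])
    if k=="wrist":
      for d in models.regions_of(p,"slide")[:1]:
        print(d["bbox"],d["conf"]); ys,xs=np.where(d["pixels"])
        # intersect w/ slide top plane in tool frame: z = -(15.3+3)
        M=np.array(p["mount"]); dr=np.c_[xs,ys,np.ones(len(xs))]@np.linalg.inv(K(p)).T@M[:3,:3].T; c=M[:3,3]
        P=c+dr*((-18.3-c[2])/dr[:,2])[:,None]; print("tool-frame extents",P.min(0),P.max(0))
E
```

```text
time: 17.48
position: [571.4, -102.9, 146.3]
eef_rot: [0.035, 0.961, -0.143, 0.233]
wrist_force: [0.4, -0.3, -1.6]
grip_width: 39.6
time: 17.65
position: [568.8, -101.7, 144.1]
eef_rot: [0.034, 0.962, -0.143, 0.228]
wrist_force: [0.3, -0.1, -0.3]
grip_width: 39.2
[-2.97623080e-01  1.10662331e-01  2.00409015e+00  1.03499009e-03
  5.61836684e-01  1.56793723e+00] [ 568.8366945  -101.66492431  144.14689445]
[[ 0.855 -0.291  0.429]
 [-0.26  -0.957 -0.131]
 [ 0.448  0.    -0.894]]
n ang 0.40592936133328456 x ang nan
[220.8, 134.8, 290.9, 283.5] 0.66
tool-frame extents [-28.02811391 -21.57370252 -18.3       ] [ 63.0502273   19.58761631 -18.3       ]<stdin>:4: RuntimeWarning: invalid value encountered in arccos
```

View pics/side11.png

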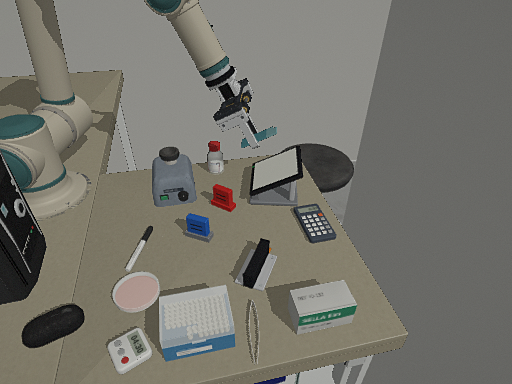

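View pics/wrist11.png

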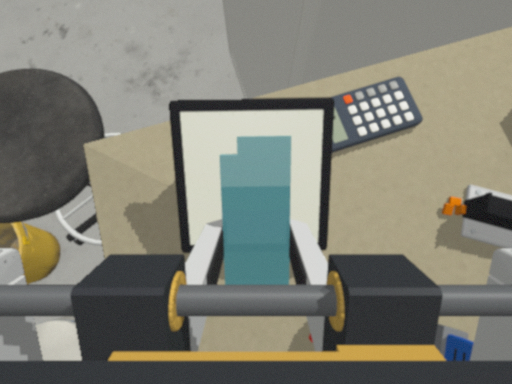

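```bash
python3 -m jog '[0,0,0,0.6,-0.12,-1.0,1,0,0,0,0.6,-0.12,-1.0,1,0,0,0,0.6,-0.12,-1.0,1,0,0,0,0.4,-0.1,-0.8,1,0,0,0,0.24,-0.02,-0.5,1]' && python3 -m jog '[0,0,0,0,0,0,1,0,0,0,0,0,0,1,0,0,0,0,0,0,1,0,0,0,0,0,0,1,0,0,0,0,0,0,1]'
python3 - <<'E'
from h import *
st=arm.get_state();print(st["qpos"],st["qd"].round(4),st["position"])
q=st["eef_rot"];Rt=R.from_quat([*q[1:],q[0]]).as_matrix()
S=st["position"]+Rt@[13.5,0,-15.3]
n=np.array([-.4345,.1316,.891]);ex=np.array([.853,-.258,.454]);ey=np.array([.29,.957,0])
d=S-[623,-115.5,72];print("in panel",d@ex,d@ey,d@n, np.degrees(np.arccos(min(1,-Rt[:,2]@n))))
for k in ["wrist","side","scene"]:
    st=arm.get_state();p=camera(k); save(k+"12.png",p["color"])
    if k!="wrist":
        c=p["color"][110:220,190:340]; cv2.imwrite(f"pics/{k}12c.png",cv2.resize(c[:,:,::-1],None,fx=5,fy=5,interpolation=cv2.INTER_CUBIC))
        print(k,proj(p,[S,S+Rt@[50,0,0]]))
        for d in models.look_for(p,"slide")[:2]: print(d)
E
```

```text
time: 18.27
position: [597.2, -106.6, 101.9]
eef_rot: [0.034, 0.962, -0.143, 0.23]
wrist_force: [-0.1, -0.3, -1.1]
grip_width: 39.4
time: 18.68
position: [596.0, -106.2, 103.3]
eef_rot: [0.034, 0.962, -0.143, 0.231]
wrist_force: [-0.1, 0.3, -1.3]
grip_width: 39.4
[-0.28992644  0.2005235   2.02004624 -0.00468479  0.44938931  1.5791152 ] [-0.0006 -0.      0.0024  0.0002  0.0003 -0.0024] [ 596.02684042 -106.22070448  103.30299399]
in panel 2.304212121318295 1.0557297409089876 56.13726410173093 0.1844978955233621
side [[266.71294347 151.22195119]
 [284.1179586  144.380132  ]]
{'bbox': [246.3, 142.1, 288.4, 164.1], 'conf': 0.65}
scene [[233.95024364 138.12067829]
 [247.90171176 125.39295087]]
{'bbox': [216.8, 123.9, 251.9, 155.0], 'conf': 0.75}
```

View pics/side12c.png

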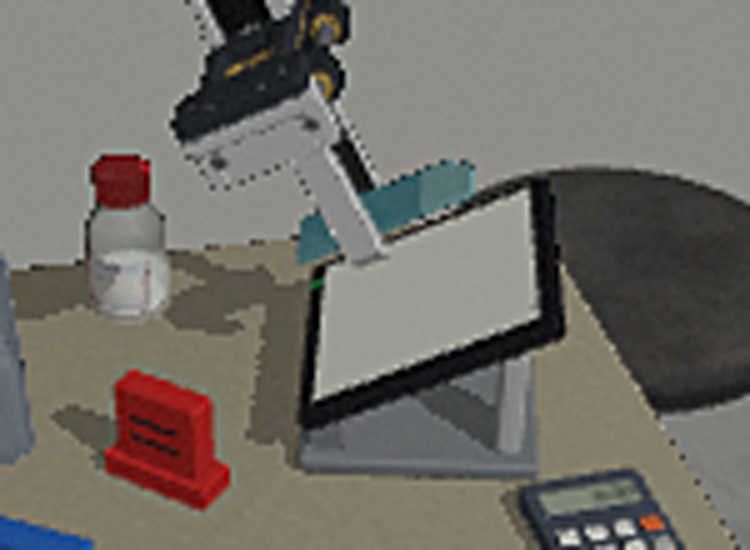

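View pics/wrist12.png

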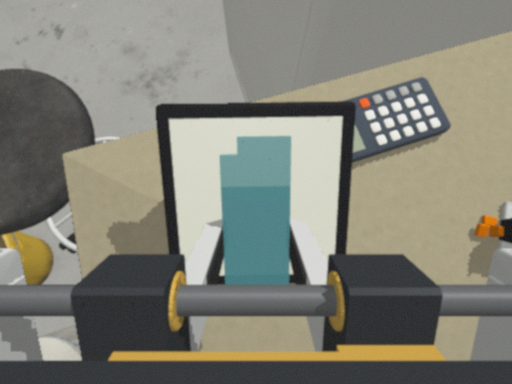

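View pics/scene12.png

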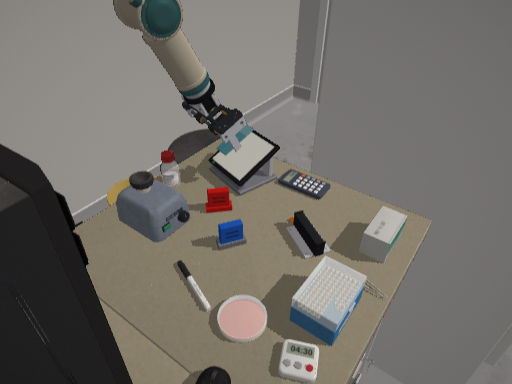

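In the side crop the slide is parallel to the face with its pale end towards the top edge. It projects where the calculation predicts, clear of the panel, and the blue block stands on the worktop at scene (231,233). I'm handing in.

```bash
python3 -c "
from bench import arm
print(arm.sign_off()); s=arm.get_state(); print(s['time'],s['position'],s['grip_width'])"
```

```text
the job is handed in; nothing more can be done
None
the job is handed in; nothing more can be done
```

I wiped all three chips off the slide with the blue block and set the block back on the worktop. I then lifted the slide by its clear part, about 14 mm to the clear side of its centre. I handed the job in at about 19 s with the slide held over the light panel.

**Last checks, from the arm pose and my panel fit:**
- **Position:** the slide's centre was about 56 mm off the panel face and within about 3 mm of its middle.
- **Orientation:** it was parallel to the face within 1°. The notched frosted end pointed to the top edge, and the same face was up.
- **Stillness and grip:** the joints were nearly still (speeds below 0.003 rad/s) and the grip was steady at 39.4 mm.
- **Cameras:** the slide showed up in the scene and side views within about 2 pixels of where it should be.
- **Chips and block:** the chips lie on the worktop past the end of the rest, and the block stands upright and released.
- **Bottle and calculator:** neither the fingers nor the arm went near them, and they look unmoved in the pictures.

**What disagreed:**
- My first rough estimates of the panel's yaw (12.5° and 16.8°) and of the slide's centre (up to 10 mm apart) differed. I used the later, finer fits.
- The detectors sometimes ranked the red look-alike above the blue block, so I chose the block by colour.
- Handing in gave no verdict, and the state could not be read afterwards.

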